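# Gauge a support jack and snap it into its hold-down bay

## Robot

A 7-joint arm with a two-finger parallel gripper is mounted at the origin on the work surface. World frame = base frame: x ahead of the robot, y to its left, z up, the work surface at z = 0. Lengths are in m, angles in degrees, forces in N, time in s.
With the tool pointing down it reaches from about 0.4 to 0.9 m from the base axis. Payload 5.5 kg.
Tool frame: the origin (TCP) lies midway between the tips of the shut fingers; the grasp point (between the pads) lies 19 mm behind it; z points along the fingers, y is the line along which they close (so a half turn about z gives the same grasp; the last joint's range is limited). The gripper opens to 92 mm and grips with 3 to 60 N. Pads are 19 mm wide; open, the fingers measure 130 mm over their backs; the gripper's body (75 mm by 190 mm) begins 47 mm behind the grasp point.
Start: joints at [87.101, 28.699, -24.465, 88.831, 12.651, 65.22, -12.049], TCP at [0.201, -0.618, 0.202] pointing down, gripper open.
Joint ranges: [-164.97, 164.97], [-17.58, 116.51], [-87.97, 89.64], [11.32, 138.91], [-80.73, 260.73], [10.89, 115.49], [-147.41, 147.41]. Speed limits (degrees/s): [147.25, 147.25, 180, 180, 180, 180, 180].

## Interface

Orientations are given as [roll, pitch, yaw] about the fixed x, y, z axes, in that order (R = Rz(yaw) Ry(pitch) Rx(roll)).
In Python, from station import r gives the robot as it stands.
- The arm moves only by the shell command python3 -m inch 'ROWS' [FORCE]. ROWS is JSON, a list that holds one entry, the list of rows, each a list of 5 numbers: the opening, from 0 (shut) to 1 (fully open), then the shift along the tool's x, y, z in mm, then the turn about the tool's z in degrees. A call has 1 to 10 rows; each row is the pose to reach, as a shift and turn from the pose commanded when the call began, along the tool's axes at that moment; what a row does not reach only later rows make up. A row lasts 1/12 s, in which the tool goes at most 41.7 mm and 7.16 degrees, less where a joint would pass 70% of its speed; a pose out of reach is approached as far as the arm can. A call with a gripper value outside its range is refused whole. The fingers move at their own pace and stop on an object; FORCE is the grip in N (left out, the last holds). Time passes only in rows, so rows that repeat a pose let the fingers close. It gives the time, the measured TCP pose, the force, the opening and the grip force at its end, in the units of the state.
- r.state(): the state, without advancing time (a new reading comes with each control period).
- r.grab_frame(name): name is "scene" or "top" or "wrist"; returns a dict with "color" (480x640x3 uint8, blue, green, red), "fov_y" (degrees; the focal length in pixels is half the picture's height over the tangent of half this angle, whatever the lens; pixels are square), "cx", "cy" (the principal point, pixels), "extrinsics" (4x4, takes a point from camera to world coordinates); the wrist camera has in their place "hand_eye" (4x4, takes a point from camera to tool coordinates, whose origin is the TCP and whose axes are the flange's). Camera axes: x right, y up, looking along -z (the intrinsics and any distortion apply to the point x, -y, -z); pixel columns grow to the right and rows downward; lengths in m; the calibration is good to about 2 mm. The wrist camera is an equidistant fisheye: a pixel r from the principal point sees the ray r / f radians off the axis. A picture is of the moment at which its call begins: read the wrist's pose just before it. There is no depth.
- r.finish_job(): hands the job in; it is judged then, once.
The state is a dict: "time": time; "joint_positions": joint angles; "qd": joint speeds; "tau": joint torques, N m; "ee_pos": TCP position; "eef_rot": TCP orientation; "ft_force": force on the tool from outside, world axes, zero at the start; "wrist_torque": the same for the moment, N m; "finger_gap": finger opening in m; "grip_force": force on a finger pad.
Only numpy, scipy, OpenCV 4.12 (cv2) and the standard library are available. Lean on these libraries where they do the work, as an engineer would, in place of code of your own. Each camera call takes 0.05 s, during which the arm holds its last target. There are 200 camera calls.

## Task

Slide the support jack, flat on the bench and screw end first, into the stepped gauge until you feel its screw head stop against a step, and see which step (one, two or three pips) stopped it. Draw it out and stand it in the hold-down bay with that number of pips, its screw under the plunger; then push that plunger down just past its peak of resistance so that it snaps onto the screw head, and let go. Keep pushes gentle, never let a plunger bottom out on too low a jack or on nothing, leave the other two plungers up and everything else on the bench alone.

Things in the scene. Friction and masses are not known exactly. Their poses are not given: they have to be found in the camera images.
- jack: support jack, bare metal, about 0.3 kg: a flat bar 130 long (x) x 30 wide x 10 mm thick; on its rear end a grip block, on its front end (+x) an upright screw with a flat round head 22 mm across, 8 mm thick. The head's top is 41 to 59.5 mm above the bar's underside, set and locked earlier: it is not given and must be felt. Origin: centre of the underside, z up
- jack_axis (a point): on the jack, where the screw's axis meets the bar's underside (40 mm ahead of the jack's origin)
- jack_grip (a point): on the jack, in its grip block, 40 mm behind the jack's origin, 34 mm above the underside; the block is 30 long (x), 24 wide (y), from 10 to 52 mm high: grip across the 24 mm
- gauge: fixed aluminium stepped gauge: a tunnel 64 mm wide inside, 45 mm deep, open to its front (-x), roof top 66 mm high, feet 76 mm to either side. Its ceiling comes down in three steps along x, marked on the roof with 3, 2 and 1 pips; slid in along +x on the bench, the jack's head stops at the first step too low for it. Origin: on the bench, middle of the mouth (first riser)
- step3 (a point): foot of the first riser (three pips), x = 0 of the gauge, 53.5 mm up; a head higher than this stops here, screw axis 11 mm before the riser
- step2 (a point): foot of the second riser (two pips), x = 15 mm in the gauge, 47.5 mm up; a head of 47.5 to 53.5 mm stops here, screw axis 11 mm before the riser
- step1 (a point): foot of the end wall (one pip), x = 30 mm in the gauge, 30 mm up; every lower head stops here, screw axis 11 mm before the wall; the jack's bar passes underneath
- bay1: fixed hold-down bay with one pip on both edges of its beam top, painted steel bridge open to -x: legs 60 mm apart inside, 34 mm deep; beam top 88 mm, plunger foot 62 mm above the bench when up. Holds a jack head less than 47.5 mm high (give or take 1 mm). An 18 mm high back stop has its face at x = 25 mm: a jack slid in along +x until its bar touches it has its screw under the plunger. Origin: on the bench under the plunger
- plunger1_knob (a point): centre of the top of this plunger's black round knob, 32 mm across, 122 mm above the bench when up; pushed straight down
- plunger1 (a joint): plunger travel downwards, m; 0 = up. Over-centre: resists up to 10 N at 5 mm, nothing at 12 mm, beyond that it pulls itself down with up to 10 N until its foot bears on the jack's head; with nothing or too low a jack beneath it bottoms at 22 mm; a too tall jack stops it before 12 mm and it springs back
- bay2: fixed hold-down bay with two pips on both edges of its beam top, painted steel bridge open to -x: legs 60 mm apart inside, 34 mm deep; beam top 94 mm, plunger foot 68 mm above the bench when up. Holds a jack head between 47.5 and 53.5 mm high (give or take 1 mm). An 18 mm high back stop has its face at x = 25 mm: a jack slid in along +x until its bar touches it has its screw under the plunger. Origin: on the bench under the plunger
- plunger2_knob (a point): centre of the top of this plunger's black round knob, 32 mm across, 128 mm above the bench when up; pushed straight down
- plunger2 (a joint): plunger travel downwards, m; 0 = up. Over-centre: resists up to 10 N at 5 mm, nothing at 12 mm, beyond that it pulls itself down with up to 10 N until its foot bears on the jack's head; with nothing or too low a jack beneath it bottoms at 22 mm; a too tall jack stops it before 12 mm and it springs back
- bay3: fixed hold-down bay with three pips on both edges of its beam top, painted steel bridge open to -x: legs 60 mm apart inside, 34 mm deep; beam top 100 mm, plunger foot 74 mm above the bench when up. Holds a jack head more than 53.5 mm high (give or take 1 mm). An 18 mm high back stop has its face at x = 25 mm: a jack slid in along +x until its bar touches it has its screw under the plunger. Origin: on the bench under the plunger
- plunger3_knob (a point): centre of the top of this plunger's black round knob, 32 mm across, 134 mm above the bench when up; pushed straight down
- plunger3 (a joint): plunger travel downwards, m; 0 = up. Over-centre: resists up to 10 N at 5 mm, nothing at 12 mm, beyond that it pulls itself down with up to 10 N until its foot bears on the jack's head; with nothing or too low a jack beneath it bottoms at 22 mm; a too tall jack stops it before 12 mm and it springs back
- hammer: bystander: hammer, lying loose; leave it alone
- wrench: bystander: steel wrench, lying loose; leave it alone
- offcut: bystander: upright round steel offcut, 32 mm across, 30 mm high, lying loose; leave it alone
- nut: bystander: steel collar, 30 mm across, 12 mm high, lying loose; leave it alone
- block: bystander: wooden block 90 x 60 x 40 mm, lying loose; leave it alone
- angle: bystander: offcut of angle steel, 140 mm long, 40 mm high, lying loose; leave it alone
- brush: bystander: brush, lying loose; leave it alone
Things that resemble listed ones, but are neither listed nor needed, are in the scene too. Leave any turquoise or yellow look-alike of the jack alone.

How it is judged (in metres and radians):
On the way, in this order (a step that is already met when the one before it is completed fails the run):
1. the jack, flat on the bench, is felt stopping against a step of the gauge (angle between jack's own z axis and vertical below 0.06 rad and height (world z) of jack_axis below 0.005 m and contact force between jack and gauge above 1.5 N and y of jack_axis in the frame of gauge between -0.015 and 0.015 m and (x of jack_axis in the frame of gauge between -0.015 and -0.007 m or x of jack_axis in the frame of gauge between 0 and 0.008 m or x of jack_axis in the frame of gauge between 0.015 and 0.023 m)), for 0.05 s.
2. the jack stands flat in a bay, its screw under the plunger (angle between jack's own z axis and vertical below 0.06 rad and height (world z) of jack_axis below 0.005 m and (horizontal distance between jack_axis and bay1 below 0.01 m or horizontal distance between jack_axis and bay2 below 0.01 m or horizontal distance between jack_axis and bay3 below 0.01 m)), for 0.2 s.
3. the plunger is snapped down onto the screw head (((value of joint plunger1 between 0.0125 and 0.0217 m and horizontal distance between jack_axis and bay1 below 0.01 m and contact force between bay1 and jack above 1.5 N and value of joint each of plunger2, plunger3 below 0.004 m) or (value of joint plunger2 between 0.0125 and 0.0217 m and horizontal distance between jack_axis and bay2 below 0.01 m and contact force between bay2 and jack above 1.5 N and value of joint each of plunger1, plunger3 below 0.004 m) or (value of joint plunger3 between 0.0125 and 0.0217 m and horizontal distance between jack_axis and bay3 below 0.01 m and contact force between bay3 and jack above 1.5 N and value of joint each of plunger1, plunger2 below 0.004 m))), for 0.2 s.
At the end, for the whole second after the job is handed in: The jack rests flat (tilt under 0.06 rad, within 5 mm of the bench), its screw within 10 mm of a bay's axis; that plunger is 12.5 to 21.7 mm down and bears on it with over 1.5 N; the other two plungers are up (under 4 mm) (angle between jack's own z axis and vertical below 0.06 rad and height (world z) of jack_axis below 0.005 m and linear speed of jack below 0.02 m/s and ((value of joint plunger1 between 0.0125 and 0.0217 m and horizontal distance between jack_axis and bay1 below 0.01 m and contact force between bay1 and jack above 1.5 N and value of joint each of plunger2, plunger3 below 0.004 m) or (value of joint plunger2 between 0.0125 and 0.0217 m and horizontal distance between jack_axis and bay2 below 0.01 m and contact force between bay2 and jack above 1.5 N and value of joint each of plunger1, plunger3 below 0.004 m) or (value of joint plunger3 between 0.0125 and 0.0217 m and horizontal distance between jack_axis and bay3 below 0.01 m and contact force between bay3 and jack above 1.5 N and value of joint each of plunger1, plunger2 below 0.004 m))); the robot touches nothing.
It fails at once if a plunger bottoms out (21.7 mm or more down): nothing, or too low a jack, beneath it (value of joint any of plunger1, plunger2, plunger3 above 0.0217 m).
It fails at once if the jack is pushed against a bay or the gauge, or a plunger against it, with more than 45 N (contact force between any of bay1, bay2, bay3, gauge and jack above 45 N).
It fails at once if a bystander is moved by more than 30 mm (distance of any of hammer, wrench, offcut, nut, block, angle, brush from where it was at the start of the episode above 0.03 m).
It also fails if it takes over 64 s, if anything falls off the work surface, if the arm or the gripper's body presses on something with over 40 N, if the wrist force passes 120 N, or if a joint passes its speed limit or range.

## Working session

There is one attempt and no reset: what is moved stays moved. The work goes in short steps, Python scripts to look and compute and a shell command to move; the robot and the scene stay as the last step left them, time stands still between calls to the robot, and variables do not carry over. Pictures are saved under pics/ and viewed, at most 10 in all, crops included, and the job is handed in when it is done.

```bash
ls; mkdir -p pics
python3 - <<'E'
from station import r
import cv2,json,numpy as np
s=r.state();print({k:np.round(v,3).tolist() for k,v in s.items()})
for n in("scene","top"):
    f=r.grab_frame(n);cv2.imwrite(f"pics/{n}0.png",f["color"]);print(n,f["fov_y"],f["cx"],f["cy"],np.round(f["extrinsics"],4).tolist(),[k for k in f])
E
```

```text
pics
{'time': 0.0, 'joint_positions': [87.099, 28.754, -24.454, 88.891, 12.65, 65.218, -12.05], 'qd': [0.041, -0.022, 0.035, -0.0, 0.102, 0.04, -0.023], 'tau': [-0.0, -56.658, -5.816, -27.911, -0.069, 0.031, 0.0], 'ee_pos': [0.2, -0.618, 0.201], 'eef_rot': [-179.89, -0.006, 17.985], 'ft_force': [-0.268, -0.458, -0.501], 'wrist_torque': [-0.026, 0.037, 0.059], 'grip_force': 0.0, 'finger_gap': 0.092}
scene 52.67430433071232 322.3341766307881 239.6816825865382 [[-0.71, -0.4495, 0.5422, 1.1226], [0.7041, -0.4684, 0.5337, 0.593], [0.0141, 0.7606, 0.649, 0.8563], [0.0, 0.0, 0.0, 1.0]] ['color', 'fov_y', 'cx', 'cy', 'extrinsics']
top 45.604278152883964 319.2374423647132 238.40087568727495 [[-0.0136, 0.9826, -0.1855, 0.253], [-0.9999, -0.0147, -0.0047, -0.0301], [-0.0074, 0.1854, 0.9826, 1.4209], [0.0, 0.0, 0.0, 1.0]] ['color', 'fov_y', 'cx', 'cy', 'extrinsics']
```

View pics/top0.png

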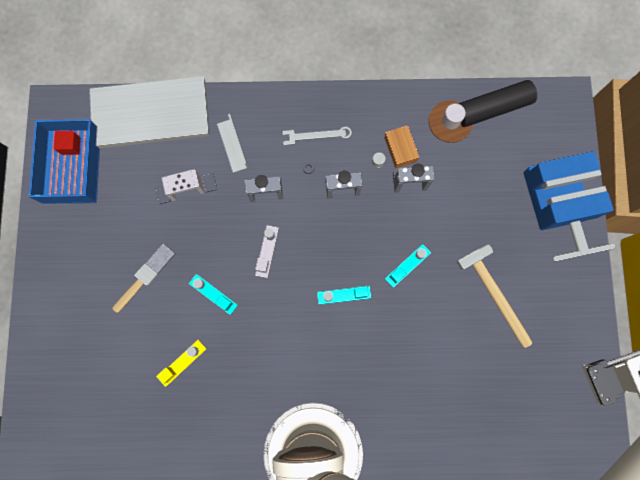

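View pics/scene0.png

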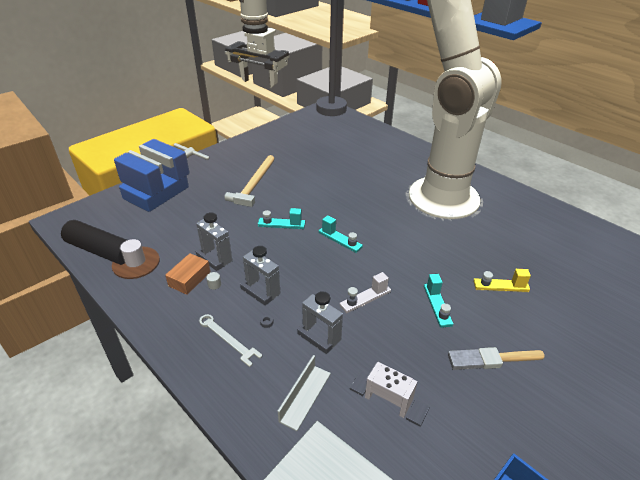

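Top view: candidates for the jack are the bare metal one at (267,251), turquoise ones at (213,294), (344,295) and (408,265), and a yellow one at (181,363). I choose the bare metal one. The gauge is at (183,183) and the bays are at (264,187), (344,182) and (414,178). The scene view agrees, with the jack at (365,292). Next I take one close crop and measure.

```bash
cat > h.py <<'E'
import numpy as np,cv2
from station import r
def ray(f,u,v):
    F=240/np.tan(np.radians(f["fov_y"])/2);E=np.array(f["extrinsics"])
    d=E[:3,:3]@np.array([(u-f["cx"])/F,-(v-f["cy"])/F,-1]);return E[:3,3],d
def onz(f,u,v,z):
    o,d=ray(f,u,v);return o+d*(z-o[2])/d[2]
E
python3 - <<'E'
from h import *
t=cv2.imread('pics/top0.png');s=cv2.imread('pics/scene0.png')
a=cv2.resize(t[155:285,145:445],(800,346),interpolation=cv2.INTER_CUBIC)
b=cv2.resize(s[205:340,180:395],(400,251),interpolation=cv2.INTER_CUBIC)
c=cv2.resize(s[265:425,330:450],(188,251),interpolation=cv2.INTER_CUBIC)
o=np.zeros((597,800,3),np.uint8);o[:346]=a;o[346:,:400]=b;o[346:,400:588]=c
cv2.imwrite('pics/crop1.png',o)
f=r.grab_frame("top")
for n,u,v,z in [("head",270,231,.05),("grip",263,267,.052),("gauge",183,183,.066),("knobA",262,181,.125),("knobB",344,177,.125),("knobC",418,170,.125),("jackT1",213,294,0)]:print(n,onz(f,u,v,z).round(3))
E
```

```text
head [0.532 0.097 0.05 ]
grip [0.443 0.113 0.052]
gauge [0.653 0.31  0.066]
knobA [0.637 0.109 0.125]
knobB [ 0.644 -0.084  0.125]
knobC [ 0.658 -0.259  0.125]
jackT1 [0.384 0.243 0.   ]
```

View pics/crop1.png

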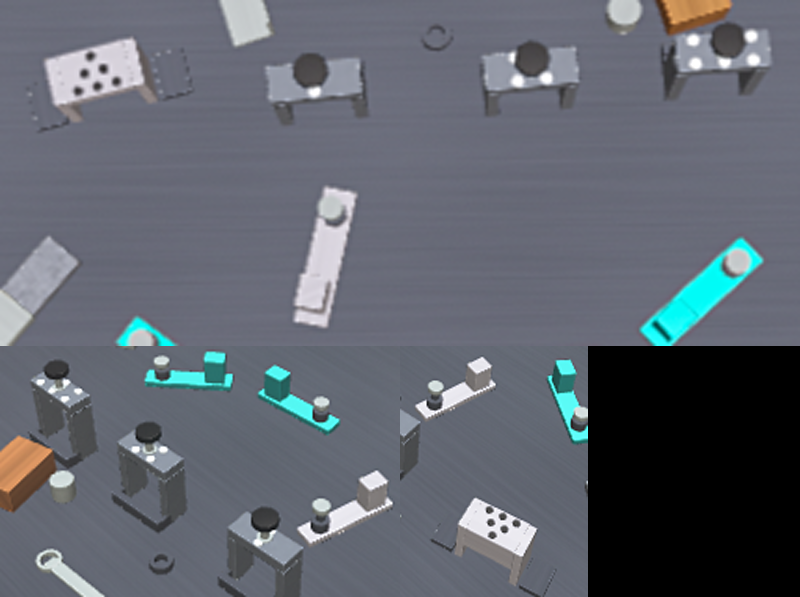

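Crop: the bare-metal jack has its head at the +x end. Bay pips are 1 at (262,181), 2 at (344,177) and 3 at (418,170) in the top picture. The gauge's three-pip row is at its near (−x) mouth. Next: yaws from contours.

```bash
cat >> h.py <<'E'
def to(x,y,z,yaw):
    """tool-axis shift (mm) and turn (deg) from present pose to a tool-down pose"""
    s=r.state();p=np.array(s["ee_pos"]);w=np.radians(s["eef_rot"][2])
    d=(np.array([x,y,z])-p)*1000
    tx=d[0]*np.cos(w)+d[1]*np.sin(w);ty=d[0]*np.sin(w)-d[1]*np.cos(w)
    t=-(yaw-s["eef_rot"][2]);t=(t+180)%360-180
    print("rows:",np.round([tx,ty,-d[2],t],1),"pos",p.round(4),"yaw",round(s["eef_rot"][2],2),"F",np.round(s["ft_force"],1))
E
python3 - <<'E'
from h import *
f=r.grab_frame("top");im=f["color"].astype(int)
b,g,rr=im[...,0],im[...,1],im[...,2]
m=((im.min(2)>150)&(im.max(2)-im.min(2)<45)).astype(np.uint8)
for n,(x0,y0,x1,y1),z in [("gauge",(150,165,205,205),.066),("jack",(250,220,285,285),.01)]:
    q=np.zeros_like(m);q[y0:y1,x0:x1]=m[y0:y1,x0:x1]
    c=max(cv2.findContours(q,0,1)[0],key=cv2.contourArea)
    w=np.array([onz(f,*p[0],z)[:2] for p in c],np.float32)*1000
    print(n,cv2.minAreaRect(w))
for n,(x0,y0,x1,y1),z in [("b1",(242,174,288,196),.088),("b2",(322,168,366,192),.094),("b3",(390,160,440,190),.1)]:
    q=np.zeros_like(m);q[y0:y1,x0:x1]=(im.min(2)>190)[y0:y1,x0:x1]
    N,_,st,ce=cv2.connectedComponentsWithStats(q)
    print(n,[(ce[i].round(1).tolist(),int(st[i,4]),(onz(f,*ce[i],z)[:2]*1000).round(0).tolist()) for i in range(1,N)])
    q[:]=0;q[y0:y1,x0:x1]=(im.max(2)<50)[y0:y1,x0:x1]
    c=max(cv2.findContours(q,0,1)[0],key=cv2.contourArea);c=cv2.minEnclosingCircle(c);print(" knob",c,(onz(f,*c[0],z+.034)*1000).round(0))
to(.5,-.25,.25,0);
E
```

```text
gauge ((656.9492797851562, 318.22418212890625), (47.00628662109375, 85.28112030029297), 13.741155624389648)
jack ((489.77557373046875, 110.31819915771484), (34.209163665771484, 130.57550048828125), 77.20207214355469)
b1 [([262.3, 189.3], 15, [627.0, 112.0])]Traceback (most recent call last):
  File "<stdin>", line 15, in <module>
ValueError: max() iterable argument is empty
```

```bash
python3 -c "
from h import *
to(.5,-.25,.25,0)"
```

```text
rows: [ 398.4 -257.4  -48.7   18. ] pos [ 0.2005 -0.6178  0.2013] yaw 17.98 F [ 0.1  0.5 -0.7]
```

```bash
python3 -m inch '[[[1,40,-26,-5,2],[1,80,-52,-10,4],[1,120,-77,-15,6],[1,160,-103,-20,8],[1,200,-129,-25,10],[1,240,-154,-29,12],[1,280,-180,-34,14],[1,320,-206,-39,16],[1,360,-232,-44,18],[1,398,-257,-49,18]]]'; python3 -c "
from h import *
to(.45,.11,.2,-12)"
```

```text
time: 1.03
ee_pos: [0.4635, -0.2954, 0.2449]
eef_rot: [180.0, -0.0, -0.1]
ft_force: [1.6, 0.2, 0.7]
finger_gap: 0.0918
grip_force: 0.0
rows: [ -14.4 -405.3   44.9   11.9] pos [ 0.4635 -0.2954  0.2449] yaw -0.14 F [1.6 0.2 0.7]
```

```bash
python3 -m inch '[[[1,-1,-40,4,2],[1,-3,-80,9,4],[1,-4,-120,13,6],[1,-6,-160,18,8],[1,-7,-200,22,10],[1,-9,-240,27,12],[1,-10,-280,31,12],[1,-12,-320,36,12],[1,-13,-360,40,12],[1,-14,-398,45,12]]]'; python3 -m inch '[[[1,0,0,0,0],[1,0,0,0,0]]]'
python3 - <<'E'
from h import *
s=r.state();print(s["ee_pos"],s["eef_rot"])
f=r.grab_frame("wrist");print(f["fov_y"],f["cx"],f["cy"],np.round(f["hand_eye"],4).tolist())
cv2.imwrite("pics/w1.png",f["color"])
E
```

```text
time: 1.87
ee_pos: [0.4484, 0.1029, 0.1998]
eef_rot: [180.0, -0.1, -12.0]
ft_force: [0.7, 0.0, 0.4]
finger_gap: 0.0917
grip_force: 0.0
time: 2.03
ee_pos: [0.4481, 0.1037, 0.1995]
eef_rot: [-180.0, 0.0, -11.7]
ft_force: [0.7, -0.7, 0.4]
finger_gap: 0.0918
grip_force: 0.0
[0.44807219 0.1036643  0.19954822] [-1.79966278e+02  2.59508604e-02 -1.16605887e+01]
65.70646984690485 321.0509477960401 247.59059169458106 [[0.0006, 0.9527, 0.304, 0.0812], [1.0, -0.0007, 0.0003, 0.0013], [0.0005, 0.304, -0.9527, -0.182], [0.0, 0.0, 0.0, 1.0]]
```

View pics/w1.png

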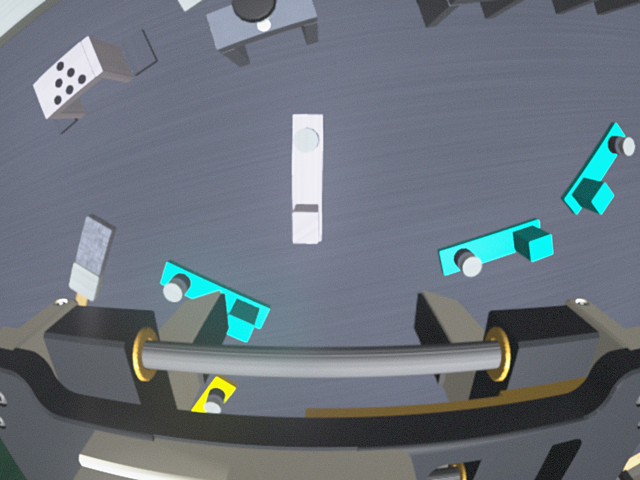

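Wrist view: the jack lies upright in the picture, bar front edge at (293..323,115), rear end at (293..321,242), block top about (293..318, 212..242), head at (307,140). The gauge roof is at (82,77) and bay1's knob is at (254,8).

```bash
cat >> h.py <<'E'
from scipy.spatial.transform import Rotation as Ro
def wz(f,s,u,v,z):
    F=240/np.tan(np.radians(f["fov_y"])/2);a,b=u-f["cx"],v-f["cy"];rr=np.hypot(a,b)+1e-9;th=rr/F
    d=np.array([np.sin(th)*a/rr,-np.sin(th)*b/rr,-np.cos(th)])
    H=np.array(f["hand_eye"]);R=Ro.from_euler("xyz",s["eef_rot"],degrees=True).as_matrix()
    o=np.array(s["ee_pos"])+R@H[:3,3];d=R@H[:3,:3]@d
    return o+d*(z-o[2])/d[2]
E
python3 - <<'E'
from h import *
s=r.state();f=r.grab_frame("wrist");im=f["color"].astype(int)
for n,u,v,z in [("fl",293,115,.01),("fr",323,115,.01),("rl",293,243,.01),("rr",321,242,.01),("b1",293,212,.052),("b2",318,212,.052),("b3",293,242,.052),("b4",318,242,.052),("head",307,140,.05)]:
    print(n,(wz(f,s,u,v,z)*1000).round(1))
m=((im.min(2)>165)).astype(np.uint8);m[250:]=0;m[:105]=0;m[:,:280]=0;m[:,335:]=0
c=max(cv2.findContours(m,0,1)[0],key=cv2.contourArea)
w=np.array([wz(f,s,*p[0],.01)[:2] for p in c if p[0][1]<200],np.float32)*1000
print(cv2.minAreaRect(w))
m=((im.min(2)>150)).astype(np.uint8)[:120,30:104]
c=max(cv2.findContours(m,0,1)[0],key=cv2.contourArea);print(cv2.boundingRect(c))
h=im[30:110,30:110].max(2)<80
N,_,st,ce=cv2.connectedComponentsWithStats(h.astype(np.uint8))
for i in range(1,N):
    if 15<st[i,4]<200:print("pip",ce[i]+30,st[i,4],(wz(f,s,*(ce[i]+30),.066)*1000).round(1))
E
```

```text
fl [551.  106.9  10. ]
fr [544.7  78.2  10. ]
rl [422.6 135.7  10. ]
rr [417.7 106.8  10. ]
b1 [463.2 123.2  52. ]
b2 [458.5 101.   52. ]
b3 [435.4 129.6  52. ]
b4 [430.7 106.9  52. ]
head [524.   97.1  50. ]
((507.0855712890625, 104.84661865234375), (30.954849243164062, 84.90802001953125), 77.48694610595703)
(1, 38, 70, 82)
pip [57.62962963 67.81481481] 27 [666.5 322.2  66. ]
pip [67.95454545 74.22727273] 22 [654.2 310.2  66. ]
pip [56.04545455 84.77272727] 22 [649.9 327.7  66. ]
pip [67. 91.] 23 [637.8 314.8  66. ]
pip [ 55.04166667 101.58333333] 24 [633.3 332.8  66. ]
```

```bash
python3 -c "
from h import *
to(.447,.115,.016,-12.5)"
```

```text
rows: [ -4.8 -14.1 183.5   0.5] pos [0.4487 0.1002 0.1995] yaw -12.02 F [ 0.1 -0.6 -0.7]
```

```bash
python3 -m inch '[[[1,-5,-14,37,0],[1,-5,-14,75,0],[1,-5,-14,112,0],[1,-5,-14,150,0],[1,-5,-14,170,0],[1,-5,-14,183,0],[1,-5,-14,183,0],[0.2,-5,-14,183,0],[0.2,-5,-14,183,0],[0.2,-5,-14,183,0]]]' 25; python3 -m inch '[[[0.1,0,0,0,0],[0.1,0,0,0,0],[0,0,0,0,0],[0,0,0,0,0],[0,0,0,0,0]]]' 25; python3 -c "
from h import *
for i in range(4): to(.447,.115,.016,-12.5)"
```

```text
time: 2.97
ee_pos: [0.4482, 0.1153, 0.0179]
eef_rot: [-180.0, -0.1, -12.1]
ft_force: [0.2, 0.0, -0.6]
finger_gap: 0.0763
grip_force: 0.0
time: 3.38
ee_pos: [0.447, 0.1156, 0.0168]
eef_rot: [-180.0, -0.0, -12.0]
ft_force: [-0.6, -0.3, -0.4]
finger_gap: 0.0428
grip_force: 0.0
rows: [0.2 0.6 0.8 0.5] pos [0.447  0.1156 0.0168] yaw -12.02 F [-0.6 -0.3 -0.4]
rows: [0.2 0.6 0.8 0.5] pos [0.447  0.1156 0.0168] yaw -12.02 F [-0.6 -0.3 -0.4]
rows: [0.2 0.6 0.8 0.5] pos [0.447  0.1156 0.0168] yaw -12.02 F [-0.6 -0.3 -0.4]
rows: [0.2 0.6 0.8 0.5] pos [0.447  0.1156 0.0168] yaw -12.02 F [-0.6 -0.3 -0.4]
```

```bash
python3 -m inch '[[[0,0,0,0,0],[0,0,0,0,0],[0,0,0,0,0],[0,0,0,0,0],[0,0,0,0,0],[0,0,0,0,0]]]' 25
```

```text
time: 3.88
ee_pos: [0.447, 0.1162, 0.0167]
eef_rot: [-180.0, -0.0, -12.0]
ft_force: [-0.4, 2.1, 0.2]
finger_gap: 0.0237
grip_force: 24.9
```

```bash
python3 -c "
from h import *
to(.512,.284,.031,14)"; python3 -m inch '[[[0,0,0,-8,0],[0,0,0,-15,0],[0,7,-20,-15,-5],[0,14,-50,-15,-10],[0,21,-90,-15,-15],[0,28,-130,-15,-20],[0,28,-160,-15,-26],[0,28,-179,-15,-26],[0,28,-179,-15,-26],[0,28,-179,-15,-26]]]'
python3 - <<'E'
from h import *
to(.512,.284,.031,14)
s=r.state();f=r.grab_frame("wrist");cv2.imwrite("pics/w2.png",f["color"][:,:])
E
```

```text
rows: [  28.7 -177.7  -14.3  -26. ] pos [0.447  0.1162 0.0167] yaw -11.99 F [-0.4  2.1  0.2]
time: 4.72
ee_pos: [0.5107, 0.2857, 0.0317]
eef_rot: [-180.0, 0.1, 14.1]
ft_force: [-0.3, -0.7, -3.2]
finger_gap: 0.0236
grip_force: 24.9
rows: [0.8 1.9 0.7 0.1] pos [0.5107 0.2857 0.0317] yaw 14.07 F [-0.3 -0.7 -3.2]
```

View pics/w2.png

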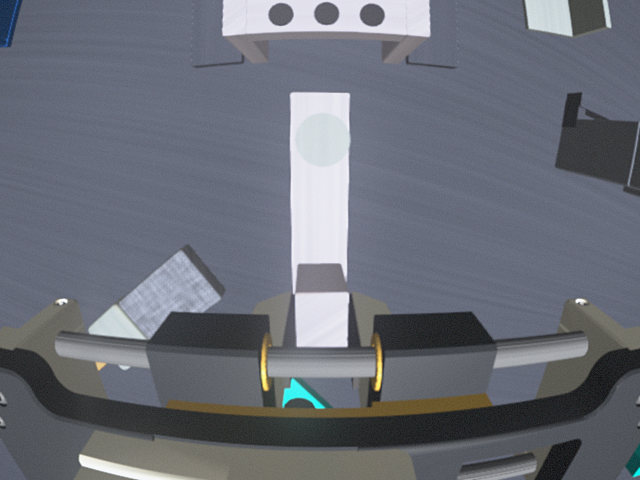

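Wrist view: the jack is held straight, head at (322,140). The gauge mouth is ahead, front roof edge from (224,37) to (430,38), three pips at (281,14), (327,13) and (372,14).

Run:
```python
from h import *
s=r.state();f=r.grab_frame("wrist")
w=np.radians(s["eef_rot"][2]);p=np.array(s["ee_pos"])[:2]
def T(n,u,v,z):
    a=wz(f,s,u,v,z);d=(a[:2]-p)*1000
    print(n,(a*1000).round(1),"tool",np.round([d[0]*np.cos(w)+d[1]*np.sin(w),d[0]*np.sin(w)-d[1]*np.cos(w)],1))
for a in [("pl",281,14,.066),("pm",327,13,.066),("pr",372,14,.066),("el",224,36,.066),("er",430,38,.066),("head",322,140,.065),("barl",291,94,.025),("barr",349,94,.025)]:T(*a)
```

```text
pl [633.2 330.   66. ] tool [130.  -15.3]
pm [637.7 312.5  66. ] tool [130.1   2.7]
pr [642.1 295.4  66. ] tool [130.2  20.4]
el [620.  350.2  66. ] tool [122.1 -38.1]
er [639.6 270.6  66. ] tool [121.8  43.9]
head [586.7 301.8  65. ] tool [78.1  0.8]
barl [605.1 322.1  25. ] tool [100.7 -14.4]
barr [612.  294.2  25. ] tool [100.7  14.3]
```

```bash
python3 -m inch '[[[0,5,2,5,0],[0,10,2,10,0],[0,15,2,13,0],[0,20,2,15,0],[0,24,2,15,0],[0,26,2,15,0],[0,28,2,15,0],[0,29,2,15,0],[0,29,2,15,0]]]' 20; python3 -m inch '[[[0,2,0,0,0],[0,4,0,0,0],[0,5,0,0,0],[0,5,0,0,0]]]'
```

```text
time: 5.57
ee_pos: [0.5406, 0.29, 0.0166]
eef_rot: [-180.0, -0.0, 14.0]
ft_force: [0.2, 0.1, -2.2]
finger_gap: 0.0239
grip_force: 19.9
time: 5.9
ee_pos: [0.5453, 0.2913, 0.0167]
eef_rot: [-180.0, -0.0, 14.0]
ft_force: [1.0, 0.3, -1.7]
finger_gap: 0.0243
grip_force: 19.9
```

```bash
python3 -m inch '[[[0,1.5,0,0,0],[0,3,0,0,0],[0,3,0,0,0]]]'; python3 -m inch '[[[0,1.5,0,0,0],[0,3,0,0,0],[0,3,0,0,0]]]'
```

```text
time: 6.15
ee_pos: [0.5482, 0.292, 0.0167]
eef_rot: [-180.0, -0.0, 14.0]
ft_force: [0.9, -0.0, -2.1]
finger_gap: 0.0235
grip_force: 20.0
time: 6.4
ee_pos: [0.5512, 0.2927, 0.0166]
eef_rot: [-180.0, -0.0, 14.0]
ft_force: [0.5, -0.1, -2.6]
finger_gap: 0.0237
grip_force: 20.0
```

```bash
python3 -m inch '[[[0,1,0,0.7,0],[0,2,0,1,0],[0,3,0,1,0],[0,3,0,1,0]]]'; python3 -m inch '[[[0,1.5,0,0,0],[0,3,0,0,0],[0,3,0,0,0]]]'; python3 -m inch '[[[0,1.5,0,0,0],[0,3,0,0,0],[0,3,0,0,0]]]'
```

```text
time: 6.73
ee_pos: [0.5534, 0.2936, 0.0162]
eef_rot: [180.0, 0.0, 14.0]
ft_force: [-4.0, -1.2, 5.0]
finger_gap: 0.0238
grip_force: 20.0
time: 6.98
ee_pos: [0.5565, 0.2945, 0.0161]
eef_rot: [-180.0, -0.0, 14.0]
ft_force: [-4.0, -1.0, 6.0]
finger_gap: 0.0235
grip_force: 20.0
time: 7.23
ee_pos: [0.5589, 0.2951, 0.0161]
eef_rot: [180.0, 0.0, 14.0]
ft_force: [-5.3, -0.7, 8.5]
finger_gap: 0.0241
grip_force: 20.0
```

```bash
python3 -m inch '[[[0,1,0,0,0],[0,2,0,0,0],[0,2,0,0,0]]]'; python3 -m inch '[[[0,1,0,0,0],[0,2,0,0,0],[0,2,0,0,0]]]'
```

```text
time: 7.48
ee_pos: [0.559, 0.2953, 0.016]
eef_rot: [180.0, 0.2, 14.0]
ft_force: [-9.7, -3.8, 10.0]
finger_gap: 0.0238
grip_force: 20.0
time: 7.73
ee_pos: [0.5592, 0.2956, 0.016]
eef_rot: [179.9, 0.4, 14.1]
ft_force: [-13.5, -4.6, 13.8]
finger_gap: 0.024
grip_force: 20.0
```

It stopped hard after 49 mm of advance, where step two was predicted (34, 49 or 64 mm for steps three, two and one), so the jack belongs in bay 2. Now I draw it out.

```bash
python3 -m inch '[[[0,-5,0,-1,0],[0,-15,0,-2,0],[0,-30,0,-2,0],[0,-50,0,-8,0],[0,-70,0,-18,0],[0,-75,0,-18,0],[0,-75,0,-18,0]]]' 25; python3 -c "
from h import *
to(.495,-.09,.032,4)"
```

```text
time: 8.32
ee_pos: [0.4897, 0.2773, 0.0337]
eef_rot: [180.0, -0.0, 14.1]
ft_force: [1.1, 0.9, -2.9]
finger_gap: 0.0237
grip_force: 25.0
rows: [-84.  357.6   1.7  10.1] pos [0.4897 0.2773 0.0337] yaw 14.05 F [ 1.1  0.9 -2.9]
```

```bash
python3 -m inch '[[[0,-22,36,0,1],[0,-33,72,0,2],[0,-42,108,0,4],[0,-52,144,0,6],[0,-61,180,0,8],[0,-68,216,0,10],[0,-75,252,0,10],[0,-80,288,0,10],[0,-82,324,0,10],[0,-84,357,0,10]]]'; python3 -m inch '[[[0,0,0,0,0],[0,0,0,0,0]]]'
python3 - <<'E'
from h import *
s=r.state();f=r.grab_frame("wrist");cv2.imwrite("pics/w3.png",f["color"]);print(s["ee_pos"],s["eef_rot"])
E
```

```text
time: 9.15
ee_pos: [0.4967, -0.0926, 0.0335]
eef_rot: [179.9, -0.1, 3.9]
ft_force: [-0.0, 0.2, -2.9]
finger_gap: 0.0236
grip_force: 25.0
time: 9.32
ee_pos: [0.4968, -0.0931, 0.0333]
eef_rot: [179.9, -0.1, 3.6]
ft_force: [-0.6, 0.8, -3.2]
finger_gap: 0.0236
grip_force: 25.0
[ 0.49679552 -0.09306195  0.03326926] [ 1.79942111e+02 -8.25829094e-02  3.59214622e+00]
```

View pics/w3.png

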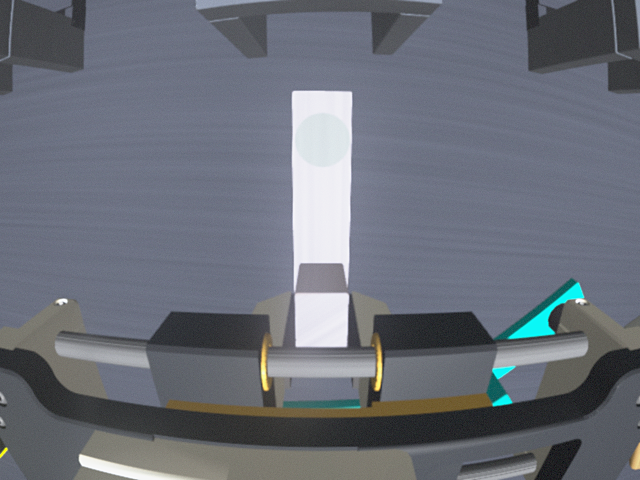

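Wrist view: bay 2 is ahead. Its inner front leg feet are at (267,56) and (373,53) on the bench, and the beam's front edge runs from (197,10) to (441,3).

Run:
```python
from h import *
s=r.state();f=r.grab_frame("wrist")
w=np.radians(s["eef_rot"][2]);p=np.array(s["ee_pos"])[:2]
def T(n,u,v,z):
    a=wz(f,s,u,v,z);d=(a[:2]-p)*1000
    print(n,(a*1000).round(1),"tool",np.round([d[0]*np.cos(w)+d[1]*np.sin(w),d[0]*np.sin(w)-d[1]*np.cos(w)],1))
for a in [("li",267,56,.0),("ri",373,53,.0),("lo",246,56,0),("ro",391,53,0),("bl",197,10,.094),("br",441,3,.094),("head",322,140,.068),("barl",292,92,.027),("barr",352,92,.027)]:T(*a)
c=f["color"][0:75,180:460];cv2.imwrite("pics/c4.png",cv2.resize(c,None,fx=2.8,fy=2.8))
g=r.grab_frame("top");c=g["color"][155:205,315:375];cv2.imwrite("pics/c5.png",cv2.resize(c,(780,600),interpolation=cv2.INTER_CUBIC))
```

```text
li [621.1 -52.1   0. ] tool [127.  -30.1]
ri [ 626.9 -112.3    0. ] tool [128.8  30.3]
lo [621.  -39.8   0. ] tool [127.7 -42.4]
ro [ 628.2 -122.7    0. ] tool [129.4  40.8]
bl [619.1 -41.5  94. ] tool [125.7 -40.8]
br [ 627.  -122.9   94. ] tool [128.2  41. ]
head [574.4 -86.5  68. ] tool [78.1  1.2]
barl [597.2 -70.2  27. ] tool [101.9 -13.7]
barr [599.2 -99.9  27. ] tool [101.9  16.1]
```

View pics/c4.png

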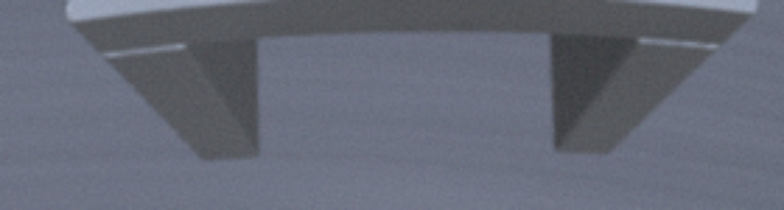

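```bash
python3 -m inch '[[[0,5,1,6,-1],[0,10,1,12,-1.7],[0,15,1,16.5,-1.7],[0,20,1,16.5,-1.7],[0,28,1,16.5,-1.7],[0,36,1,16.5,-1.7],[0,44,1,16.5,-1.7],[0,52,1,16.5,-1.7],[0,58,1,16.5,-1.7],[0,60,1,16.5,-1.7]]]' 20; python3 -m inch '[[[0,1,0,0,0],[0,2,0,0,0],[0,2,0,0,0]]]';python3 -m inch '[[[0,1,0,0,0],[0,2,0,0,0],[0,2,0,0,0]]]'
```

```text
time: 10.3
ee_pos: [0.557, -0.0857, 0.0173]
eef_rot: [-180.0, -0.1, 5.7]
ft_force: [0.0, 0.9, -3.5]
finger_gap: 0.0235
grip_force: 20.0
time: 10.55
ee_pos: [0.557, -0.0857, 0.017]
eef_rot: [-180.0, 0.0, 5.7]
ft_force: [1.7, -0.4, -2.9]
finger_gap: 0.0235
grip_force: 20.0
time: 10.8
ee_pos: [0.5594, -0.0856, 0.0172]
eef_rot: [180.0, -0.0, 5.7]
ft_force: [-0.3, -1.2, -2.9]
finger_gap: 0.0235
grip_force: 20.0
```

```bash
python3 -m inch '[[[0,0,2,0.5,0],[0,0,4,1,0.4],[0,0,4,1,0.4],[0,0,4,1,0.4]]]';python3 -m inch '[[[0,1,0,0,0],[0,2,0,0,0],[0,2,0,0,0]]]';  python3 - <<'E'
from h import *
s=r.state();f=r.grab_frame("wrist");cv2.imwrite("pics/w4.png",f["color"]);print(s["ee_pos"],s["eef_rot"])
E
```

```text
time: 11.13
ee_pos: [0.5597, -0.09, 0.0162]
eef_rot: [180.0, -0.0, 5.2]
ft_force: [-0.1, -0.6, -2.1]
finger_gap: 0.024
grip_force: 20.0
time: 11.38
ee_pos: [0.5619, -0.0893, 0.0162]
eef_rot: [-180.0, -0.0, 5.3]
ft_force: [0.6, -1.0, -2.8]
finger_gap: 0.0237
grip_force: 20.0
[ 0.56194309 -0.08925258  0.01620605] [-1.79999841e+02 -1.99943192e-02  5.28392994e+00]
```

View pics/w4.png

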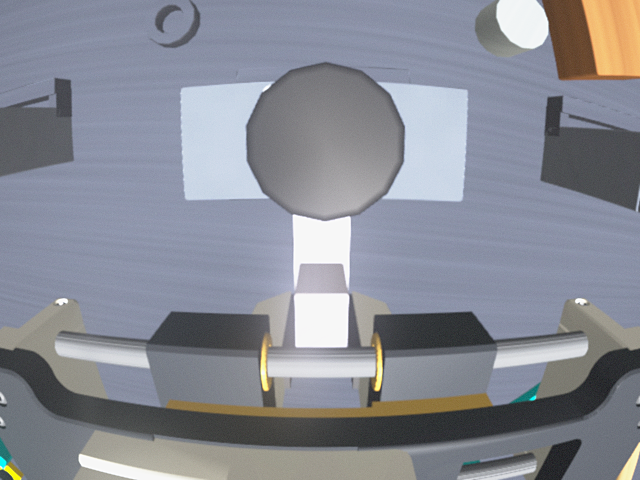

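Wrist view: jack bar inside bay 2, knob centre at (326,141), beam square to the tool.

```bash
python3 - <<'E'
from h import *
s=r.state();f=r.grab_frame("wrist");k=wz(f,s,326,141,.128);print("knob",k.round(4),"beam mid",wz(f,s,324,144,.094).round(4))
w=np.radians(s["eef_rot"][2]);d=(k[:2]-np.array(s["ee_pos"])[:2])*1000
print("tool",d[0]*np.cos(w)+d[1]*np.sin(w),d[0]*np.sin(w)-d[1]*np.cos(w))
E
python3 -m inch '[[[0,1,0,0.4,0],[0,2,0,0.8,0],[0,2,0,0.8,0]]]';python3 -m inch '[[[0,1,0,0.3,0],[0,2,0,0.6,0],[0,2,0,0.6,0]]]'
```

```text
knob [ 0.6411 -0.0836  0.128 ] beam mid [ 0.6396 -0.0837  0.094 ]
tool 79.33688140263277 1.7077289897204757
time: 11.73
ee_pos: [0.5626, -0.0892, 0.0158]
eef_rot: [180.0, 0.1, 5.3]
ft_force: [-4.7, -0.4, 6.7]
finger_gap: 0.0238
grip_force: 20.0
time: 11.98
ee_pos: [0.563, -0.0893, 0.0157]
eef_rot: [179.9, 0.3, 5.3]
ft_force: [-10.9, -0.3, 16.2]
finger_gap: 0.0238
grip_force: 20.0
```

```bash
python3 -m inch '[[[0,-1,0,-1,0],[0,-1,0,-1,0],[0.5,-1,0,-1,0],[0.5,-1,0,-1,0],[0.5,-1,0,-1,0],[0.5,-1,0,-1,0],[0.5,-1,0,-1,0],[0.5,-1,0,-1,0]]]'; python3 -m inch '[[[0.5,0,0,-15,0],[0.5,0,0,-40,0],[0.5,0,0,-75,0],[0.3,0,0,-115,0],[0,0,0,-140,0],[0,0,0,-150,0],[0,0,0,-150,0]]]' ; python3 -c "
from h import *
to(.6405,-.0837,.145,5.3)
f=r.grab_frame('wrist');cv2.imwrite('pics/w5.png',f['color'])"
```

```text
time: 12.65
ee_pos: [0.565, -0.0889, 0.0158]
eef_rot: [-180.0, -0.0, 5.3]
ft_force: [-0.9, 0.1, 0.1]
finger_gap: 0.0458
grip_force: 0.0
time: 13.23
ee_pos: [0.5669, -0.0891, 0.1695]
eef_rot: [179.9, -0.3, 5.3]
ft_force: [-0.1, 0.1, -0.2]
finger_gap: 0.024
grip_force: 0.0
rows: [73.8  1.4 24.5 -0. ] pos [ 0.5669 -0.0891  0.1695] yaw 5.28 F [-0.1  0.1 -0.2]
```

View pics/w5.png

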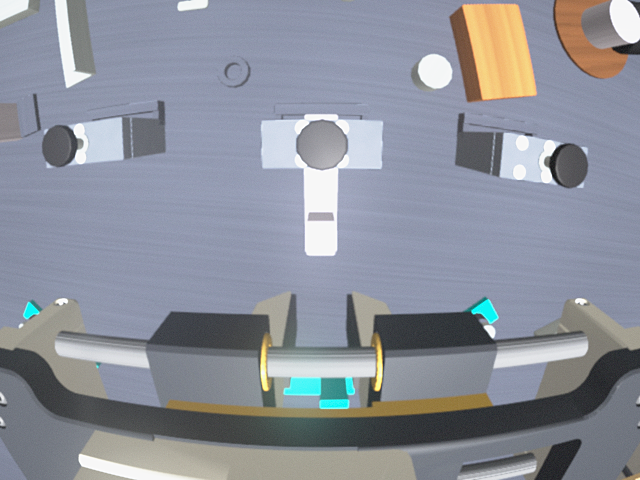

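Wrist view: jack standing in bay 2, bar rear end at (306..336,255), knob centre at (322,145), two pips visible. I check the jack axis against the knob.

Run:
```python
from h import *
s=r.state();f=r.grab_frame("wrist");w=np.radians(s["eef_rot"][2])
a=(wz(f,s,306,255,.01)+wz(f,s,336,255,.01))/2
print("axis",a+.105*np.array([np.cos(w),np.sin(w),0]))
k=wz(f,s,322,145,.128);print("knob",k)
to(k[0],k[1],.14,5.3)
```

```text
axis [ 0.63584558 -0.08370403  0.01      ]
knob [ 0.6389692 -0.0838599  0.128    ]
rows: [75.   1.4 25.5 -0. ] pos [ 0.5641 -0.0894  0.1655] yaw 5.27 F [-0.7  0.7 -0.6]
```

```bash
python3 -m inch '[[[0,25,1,0,0],[0,50,1,5,0],[0,70,1,12,0],[0,75,1,18,0],[0,75,1,23,0],[0,75,1,25,0],[0,75,1,25,0],[0,75,1,25,0]]]' 20; python3 -m inch '[[[0,0,0,3,0],[0,0,0,6,0],[0,0,0,8,0],[0,0,0,8,0]]]'; python3 -c "
from h import *
to(.639,-.0838,.128,5.3)"
```

```text
time: 14.0
ee_pos: [0.6381, -0.0834, 0.1403]
eef_rot: [180.0, 0.1, 5.3]
ft_force: [0.2, -0.5, 0.6]
finger_gap: 0.0004
grip_force: 0.0
time: 14.33
ee_pos: [0.6389, -0.0834, 0.1324]
eef_rot: [180.0, 0.0, 5.3]
ft_force: [-0.2, 0.2, -0.3]
finger_gap: 0.0005
grip_force: 0.0
rows: [ 0.   0.4  4.4 -0. ] pos [ 0.6389 -0.0834  0.1324] yaw 5.27 F [-0.2  0.2 -0.3]
```

```bash
python3 -m inch '[[[0,0,0,2,0],[0,0,0,4,0],[0,0,0,6,0],[0,0,0,6,0]]]'; python3 -m inch '[[[0,0,0,1.5,0],[0,0,0,3,0],[0,0,0,4,0],[0,0,0,4,0]]]'; python3 -m inch '[[[0,0,0,1,0],[0,0,0,2,0],[0,0,0,3,0],[0,0,0,3,0]]]'
```

```text
time: 14.67
ee_pos: [0.6391, -0.0831, 0.1262]
eef_rot: [-180.0, 0.0, 5.3]
ft_force: [-0.7, -1.0, 0.1]
finger_gap: 0.0001
grip_force: 0.0
time: 15.0
ee_pos: [0.6392, -0.0831, 0.1224]
eef_rot: [-180.0, 0.0, 5.3]
ft_force: [0.0, 0.0, -0.5]
finger_gap: 0.0002
grip_force: 0.0
time: 15.33
ee_pos: [0.6393, -0.0831, 0.1195]
eef_rot: [-180.0, 0.0, 5.3]
ft_force: [-0.2, -0.3, 0.7]
finger_gap: 0.0004
grip_force: 0.0
```

No resistance where the knob top should be, so I look before going further.

Run:
```python
from h import *
f=r.grab_frame("wrist")["color"];g=r.grab_frame("scene")["color"][190:350,180:360]
o=np.zeros((480,800,3),np.uint8);o[:240,:320]=cv2.resize(f,(320,240));o[:,320:]=cv2.resize(g,(480,480));o[240:,:320]=cv2.resize(f[120:360,160:480],(320,240))
cv2.imwrite("pics/w6.png",o)
```

```text
(no output)
```

View pics/w6.png

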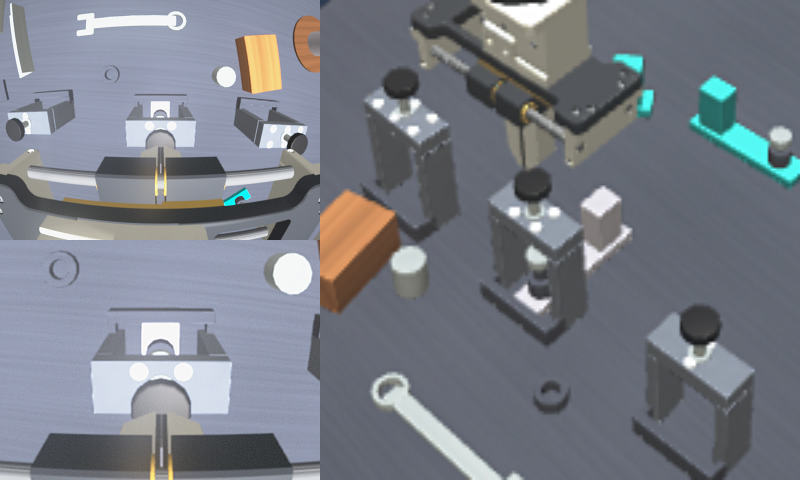

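Wrist view: the shut fingertips sit near the knob. The scene crop shows the tips just above or behind the knob at crop (533,180), with the plunger still up and the jack under it. I project points to see the gap.

Run:
```python
from h import *
s=r.state();print(s["ee_pos"],s["eef_rot"],s["ft_force"])
f=r.grab_frame("scene");im=f["color"]
E=np.array(f["extrinsics"]);F=240/np.tan(np.radians(f["fov_y"])/2)
def pr(P):
    c=np.linalg.inv(E)@np.append(P,1);u=np.array([f["cx"]-F*c[0]/c[2],f["cy"]+F*c[1]/c[2]]);return ((u-[180,190])*[480/180,3]).round(0)
print("tcp",pr(s["ee_pos"]))
for p in [(.639,-.0838,.128),(.639,-.0838,.094),(.639,-.0838,.0),(.645,-.0838,.128),(.639,-.0838,.118)]:print(p,pr(p))
q=np.zeros(im.shape[:2],np.uint8);q[245:272,365//1-0-0:0]=0
# knob centre in scene: dark blob around crop(533,187)
x0,x1,y0,y1=int(180+(510-320)*180/480),int(180+(556-320)*180/480),int(190+165/3),int(190+205/3)
m=(im[y0:y1,x0:x1].max(2)<45).astype(np.uint8);N,_,st,ce=cv2.connectedComponentsWithStats(m)
i=1+st[1:,4].argmax();c=ce[i]+[x0,y0];print("knob px",c,st[i],"ray@.126",onz(f,*c,.122),onz(f,*c,.115))
w=r.grab_frame("wrist")
# two pips in wrist at crop(139,371-240),(184,371-240)
for u,v in[(160+139,120+131),(160+184,120+131)]:print("pip",wz(w,s,u,v,.094))
for u in(93,230):print("beam far",wz(w,s,160+u,120+120,.094))
```

```text
[ 0.63937719 -0.08311212  0.11965931] [-1.79996800e+02  5.78744551e-03  5.28240891e+00] [ 0.12831085  0.66136851 -0.4009176 ]
tcp [211. 184.]
(0.639, -0.0838, 0.128) [210. 175.]
(0.639, -0.0838, 0.094) [213. 208.]
(0.639, -0.0838, 0.0) [220. 293.]
(0.645, -0.0838, 0.128) [205. 179.]
(0.639, -0.0838, 0.118) [211. 185.]
knob px [258.21052632 254.89473684] [ 2  8 13  4 19] ray@.126 [ 0.65021142 -0.07306985  0.122     ] [ 0.64570768 -0.07941962  0.115     ]
pip [ 0.65079615 -0.06976515  0.094     ]
pip [ 0.65325707 -0.09614825  0.094     ]
beam far [ 0.6550507  -0.04213428  0.094     ]
beam far [ 0.66254919 -0.12252055  0.094     ]
```

Run:
```python
from h import *
a=cv2.imread("pics/scene0.png").max(2);b=r.grab_frame("scene")["color"].max(2)
for n,i in(("start",a),("now",b)):
    print(n,"cols",list(range(250,272,1)))
    for y in range(236,276):print(y,' '.join('%3d'%v for v in i[y,250:272]))
```

```text
start cols [250, 251, 252, 253, 254, 255, 256, 257, 258, 259, 260, 261, 262, 263, 264, 265, 266, 267, 268, 269, 270, 271]
236 115 114 114 114 115 115 114 112 113 115 116 116 115 114 115 114 114 115 114 114 115 115
237 116 115 114 113 113 115 114 115 114 114 115 116 116 115 114 115 114 114 115 114 114 114
238 115 115 115 114 113 114 114 115 116 114 113 114 115 114 116 115 114 115 115 115 113 114
239 116 115 115 115 114 113 112 114 115 116 115 113 114 114 114 116 115 113 115 116 115 115
240 116 115 115 114 114 115 113 113 114 115 116 116 114 113 114 114 115 116 114 113 113 114
241 116 117 116 116 114 115 115 114 113 113 115 115 117 114 113 114 114 114 116 115 113 113
242 116 116 116 117 116 115 115 116 115 113 113 114 115 116 115 113 115 115 113 115 115 112
243 116 116 117 117 117 115 117 115 115 114 113 113 113 115 116 116 114 113 114 113 114 116
244 114 115 116 116 117 117 117 118 116 116 115 114 115 114 114 116 117 115 114 114 114 114
245 114 113 115 116 116 118 120 119 105 104 103 103 104 116 114 114 115 116 116 113 114 114
246 114 114 114 116 115 102  90  70  66  65  65  65  67  8
[... 5801 characters left out ...]
  80  94 125 183 172 171 171 172 173 172 172 170 170 171
269  79  80  80  78  82  82  84  84  83  83  86 108 154 175 172 171 172 172 170 169 169 172
270  81  79  80  79  80  80  83  91  81  82  80  81  99 130 187 173 172 172 170 171 176 185
271  80  80  79  80  80  81  80  81  90 113  77  81  83  87 106 148 177 174 174 176 175  94
272  80  81  79  79  79  80  78  88 161 216 108  74  81  83  81  93 117 189 177 132 101  73
273  80  80  80  80  79  78  81 134 230 230 215 171 106  79  83  83  86 110 104  86  77  79
274  79  79  80  81  80  78  91 166 232 226 226 222 205 105  77  81  83  85  87  78  78  78
275  79  80  81  81  80  78  92 171 232 225 222 224 226 213 172  94  81  84  88  78  82  97
```

The knob hasn't moved. Both views put the fingertips' lower edge about 20–25 mm above the reported TCP height, so I'll keep descending slowly and feel for contact.

```bash
python3 -m inch '[[[0,0,0,1.5,0],[0,0,0,3,0],[0,0,0,4,0],[0,0,0,4,0]]]'; python3 -m inch '[[[0,0,0,1.5,0],[0,0,0,3,0],[0,0,0,4,0],[0,0,0,4,0]]]'
```

```text
time: 15.92
ee_pos: [0.6391, -0.0832, 0.1153]
eef_rot: [-180.0, 0.0, 5.3]
ft_force: [-1.1, -0.2, -0.3]
finger_gap: 0.0003
grip_force: 0.0
time: 16.25
ee_pos: [0.6392, -0.0831, 0.1114]
eef_rot: [-180.0, 0.0, 5.3]
ft_force: [-0.5, 0.1, -0.0]
finger_gap: 0.0004
grip_force: 0.0
```

```bash
python3 -m inch '[[[0,0,0,1,0],[0,0,0,2,0],[0,0,0,3,0],[0,0,0,3,0]]]'; python3 -m inch '[[[0,0,0,1,0],[0,0,0,2,0],[0,0,0,3,0],[0,0,0,3,0]]]'
```

```text
time: 16.58
ee_pos: [0.6393, -0.0831, 0.1085]
eef_rot: [-180.0, 0.0, 5.3]
ft_force: [-0.2, -1.0, -0.6]
finger_gap: 0.0006
grip_force: 0.0
time: 16.92
ee_pos: [0.6392, -0.0832, 0.1055]
eef_rot: [-180.0, 0.0, 5.3]
ft_force: [0.7, -0.3, 0.2]
finger_gap: 0.0002
grip_force: 0.0
```

```bash
python3 -m inch '[[[0,0,0,1,0],[0,0,0,2,0],[0,0,0,2,0]]]'; python3 -m inch '[[[0,0,0,1,0],[0,0,0,2,0],[0,0,0,2,0]]]'
python3 - <<'E'
from h import *
a=cv2.imread("pics/scene0.png").max(2);b=r.grab_frame("scene")["color"].max(2)
for y in range(240,258):print(y,' '.join('%3d'%v for v in b[y,250:270]))
E
```

```text
time: 17.17
ee_pos: [0.6393, -0.0831, 0.1035]
eef_rot: [-180.0, 0.0, 5.3]
ft_force: [0.1, 0.0, 0.6]
finger_gap: 0.0006
grip_force: 0.0
time: 17.42
ee_pos: [0.6395, -0.0832, 0.1021]
eef_rot: [180.0, -0.0, 5.3]
ft_force: [-2.7, -0.7, 3.8]
finger_gap: 0.0004
grip_force: 2.3
240 120 140 139 140 135  77  93 144 140 139 141 149 121 123 115  86  63  80 112 145
241 117 140 138 140 137  96  79 144 139 138 140 149 120 123 123 120 113  91  83  86
242 127 180 138 140 136  99  74 143 139 138 140 149 120 122 122 124 123 119 108  79
243 123 167 138 139 140 122  63 143 140 139 142 151 120 122 122 123 123 123 115 109
244 115 131 140 139 140 127  61 144 140 138 139 145 120 122 121 122 123 121 115 116
245 114 116 141 139 139 127  61 144 139 139 140 143 120 121 122 122 122 123 116 115
246 115 115 127 141 141 130  63 123 140 138 140 143 120 122 122 122 123 123 113 117
247 115 116 116 127 141 131  64 119 141 138 140 143 120 122 124 122 113 114 115 116
248 115 115 113 106 145 136  75 100 141 139 140 142 121 125 122  97 117 115 114 115
249 115 115 110  76 115 139  78  94 142 139 140 143 120  93  70  67  95 117 115 114
250 117 131 139  54  73 106  80  96 143 141 143 141  83  63  58  63  92 118 115 114
251 145 165 127  53  59  71  91  85 147 140 104  78  62  61  62  63  75 119 115 115
252 170 168 122  50  59  61  65  68 107  77  65  60  62  63  63  53  59 120 117 114
253 172 173 159  36  57  62  61  61  68  60  62  62  60  72  62  40  63 121 117 116
254 169 171 164  29  42  51  64  65  63  64  71  81  72  47  42  48  95 119 117 116
255 168 170 164  79  33  40  45  46  46  47  48  51  47  38  36  61 115 118 117 116
256 167 170 172 157  80  34  37  39  41  40  39  38  35  42  81 107 114 113 115 115
257 168 168 169 171 159 115  51  31  34  35  37  51  80 131 163 147 119 109 111 115
```

Contact felt at TCP z ≈ 0.103, and the tips show on the knob. Now I push gently through the peak.

```bash
python3 -m inch '[[[0,0,0,1,0],[0,0,0,2,0],[0,0,0,3,0],[0,0,0,4,0],[0,0,0,4,0]]]'; python3 -m inch '[[[0,0,0,1,0],[0,0,0,2,0],[0,0,0,3,0],[0,0,0,3,0]]]'
```

```text
time: 17.88
ee_pos: [0.6395, -0.0834, 0.0985]
eef_rot: [180.0, -0.0, 5.3]
ft_force: [-2.5, -1.5, 7.4]
finger_gap: 0.0006
grip_force: 4.0
time: 18.22
ee_pos: [0.6395, -0.0834, 0.0952]
eef_rot: [180.0, -0.0, 5.3]
ft_force: [-2.5, -1.2, 5.3]
finger_gap: -0.0001
grip_force: 2.7
```

```bash
python3 -m inch '[[[0,0,0,1,0],[0,0,0,2,0],[0,0,0,3,0],[0,0,0,3,0]]]'; python3 -m inch '[[[0,0,0,1,0],[0,0,0,2,0],[0,0,0,2,0]]]'
```

```text
time: 18.55
ee_pos: [0.6393, -0.0831, 0.0911]
eef_rot: [-180.0, 0.0, 5.3]
ft_force: [-0.9, -0.2, 0.2]
finger_gap: 0.0005
grip_force: 0.0
time: 18.8
ee_pos: [0.6392, -0.083, 0.0892]
eef_rot: [-180.0, 0.0, 5.3]
ft_force: [0.5, -0.2, 0.5]
finger_gap: 0.0009
grip_force: 0.0
```

Force dropped to zero: it snapped. I retreat straight up and check the knob's height in the scene picture.

```bash
python3 -m inch '[[[0,0,0,-10,0],[0,0,0,-30,0],[0,0,0,-60,0],[0,0,0,-90,0],[0,0,0,-110,0],[0,0,0,-110,0],[0,0,0,-110,0],[0,0,0,-110,0]]]'
python3 - <<'E'
from h import *
f=r.grab_frame("scene");b=f["color"].max(2);E=np.linalg.inv(f["extrinsics"]);F=240/np.tan(np.radians(f["fov_y"])/2)
def pr(P):
    c=E@np.append(P,1);return (f["cx"]-F*c[0]/c[2],f["cy"]+F*c[1]/c[2])
for t in(0,.0125,.0145,.018,.0205,.022):print(t,"shift",np.round(np.array(pr((.639,-.0837,.128-t)))-pr((.639,-.0837,.128)),1))
for y in range(244,270):print(y,' '.join('%3d'%v for v in b[y,250:270]))
a=cv2.imread("pics/scene0.png").max(2)
for n,(x,y) in {"k3":(210,219),"k1":(322,298)}.items():print(n,np.abs(a[y-10:y+12,x-10:x+10].astype(int)-b[y-10:y+12,x-10:x+10]).max())
s=r.state();print(s["time"],s["ft_force"],s["ee_pos"])
E
```

```text
time: 19.47
ee_pos: [0.6391, -0.0833, 0.1997]
eef_rot: [180.0, 0.0, 5.3]
ft_force: [-1.7, -0.0, -0.5]
finger_gap: 0.0006
grip_force: 0.0
0 shift [0. 0.]
0.0125 shift [0.4 4.1]
0.0145 shift [0.5 4.8]
0.018 shift [0.6 5.9]
0.0205 shift [0.6 6.7]
0.022 shift [0.7 7.2]
244 115 116 117 118 118 118 119 118 117 116 116 115 115 115 115 117 118 116 116 116
245 115 115 116 117 118 119 118 119 118 115 115 116 115 115 115 115 117 117 116 115
246 116 116 115 116 116 117 117 118 118 117 117 116 116 116 114 114 115 117 118 116
247 116 116 115 115 115 116 116 117 118 118 119 117 116 115 116 115 115 115 115 117
248 115 115 114 115 114 114 115 117 116 118 117 118 117 116 115 116 116 115 115 116
249 115 114 113 123 112 113 114 115 115 117 118 118 119 117 117 115 115 115 115 114
250 117 136 173 164 147 119 113 115 117 118 118 119 119 120 119 117 117 116 115 115
251 145 167 173 172 170 164 137 114  91  90  83  92  95 109 121 120 117 116 115 116
252 169 170 170 172 177 173 114  67  63  63  60  63  64  71  87 109 121 118 117 115
253 172 171 171 167 118  87  67  57  59  60  60  59  61  60  62  75 109 119 11
[... 743 characters left out ...]
69 191 206 195 176
263  83  88 108 157 173 165 163 159 121 106 104 114 162 169 177 173 167 165 164 168
264  85  83  82 101 134 194 172 169 178 242 255 255 254 169 171 172 170 171 171 172
265  86  85  84  84  87 113 158 171 206 255 255 255 255 200 168 169 171 171 172 172
266  71  85  85  85  83  81 101 131 204 255 255 255 237 156 167 169 171 172 172 172
267  78  79  72  86  85  83  83  87 109 166 210 198 176 164 170 171 171 172 172 172
268  80  81  77  71  85  84  85  83  80  94 126 183 172 171 171 172 173 171 172 171
269  80  81  80  78  82  82  85  84  84  83  87 109 154 175 172 171 172 172 170 169
k3 4
k1 3
19.5167 [-0.75174202 -0.53585026 -0.94579731] [ 0.63860973 -0.0833217   0.19889563]
```

Knob 2 dropped about 6 px, or 18 mm, so it is bearing on a head about 50 mm high. The other two knobs are unchanged, and the arm is clear.

```bash
python3 -c "
from station import r
print(r.finish_job())"
```

```text
the job is handed in; nothing more can be done
None
```

I've handed the job in: the jack's head stopped at the two-pip step, so it now stands in bay 2 with that plunger snapped about 18 mm down onto the screw head and the other two plungers still up. The hand-in call returned no verdict.

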